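# Clamp the trim strip in the cutting jig with its wing nut

## Task

With a fingertip, push the trim strip along its channel in the cutting jig until its end is fully home against the end stop; then, by fingertip strokes on the wings, turn the wing nut clockwise (seen from above) until it is fully tight and the steel strap clamps the strip. Never lift the strip, never pinch the wing nut between the fingers, and leave the things lying round the jig where they are.

Things in the scene. Friction and masses are not known exactly. Their poses are not given: they have to be found in the camera images.
- jig: Pale wooden cutting jig, fixed to the worktop: base board 155 x 240 x 15 mm. Origin on the worktop exactly under the wing nut's axis; z up, -x its open front, +y the way the strip is pushed. Board in this frame (mm): x -95..60, y -170..70, top z = 15.
- fence (a point): Top middle of the near face of the jig's upright fence, which runs along the whole far edge of the board: jig x 42..58 mm, top z = 78 mm. The wings just pass it; a finger does not fit between wing and fence, so the nut cannot be circled.
- stop_face (a point): Point on the end stop's face where the strip's end must arrive: jig (-50, 53, 22) mm. End stop 46 x 14 x 14 mm. The channel's centre line is jig x = -50 mm, between two guide strips 24 mm apart, each 9 mm wide, 6 mm high, jig y -57..53 mm.
- trim: Loose strip of L-shaped grey trim, 160 x 20 x 14 mm, about 70 g, on the board in the channel, under the strap. Origin at the centre of its underside; x runs along it to the end stop (+y of the jig), z up. Starts 35 to 65 mm short of the stop; home, its origin is 80 mm before the stop face. Acts as a solid block.
- trim_tail (a point): Middle of the strip's rear end face (away from the stop), 7 mm above the board; stands out of the guide strips, free to be pushed.
- strap: Flat steel clamp strap 88 x 26 x 6 mm across the channel (jig x -71..17, y -13..13 mm), carried down by the nut. Origin on the nut's axis at the strap's underside: 35 mm above the worktop at nut angle 0, 0.93 mm lower per rad. The strip's top is 29 mm up, so it touches near 6.45 rad and squeezes about 0.5 mm at the tight stop.
- wingnut (a joint): Angle of the wing nut in rad: 0 fully loose, grows clockwise seen from above, hard stop at 7.0 (fully tight); starts between 0 and 1.8. At 0 the wings point along jig +x and -x; at q one wing points in direction -q (clockwise from jig +x), the other opposite. Stays where left; friction 0.045 N m, about 2 N at a wing.
- nut_center (a point): On the nut's axis at mid-height of the wings: 59 mm above the worktop at angle 0, 52.5 mm at 7.0. Wings reach 36 mm from the axis, are 7 mm thick, stand 10 mm above and below this point; the strap's top is 18 mm below it. Hub radius 11 mm; a fixed stud 10 mm across ends 73 mm above the worktop. Its x axis points along the wing of point wing_tip.
- wing_tip (a point): Outer end of one wing, at its middle height, 36 mm from the axis (the other wing is opposite).
- wing_rear_faces: The rear halves (4 mm thick) of the two wings: the faces to push on for clockwise turning. Origin on the nut's axis at the top of the strap.
- wing_lead_faces: The leading halves (3 mm thick) of the two wings, which go ahead in clockwise turning; pressed together with the rear ones only if the nut is pinched. Origin as wing_rear_faces.
- knob_part: Bystander: small round dark spare knob, 29 mm across, 18 mm high, lying beside the jig.
- tape_roll: Bystander: ring of tape, 82 mm across, 14 mm high, lying behind the jig's fence.
- hinge: Bystander: spare cabinet hinge, 35 x 106 x 14 mm, lying beside the jig.
There are look-alikes about, which are no part of the job. What is shaped like the trim but orange is not meant.

How it is judged (in metres and radians):
On the way, in this order (a step that is already met when the one before it is completed fails the run):
1. the strip is fully home against the end stop while the wing nut is still loose (y of trim in the frame of jig above -0.03 m and value of joint wingnut below 4 rad), for 0.2 s.
2. the wing nut is fully tight and the strap presses on the strip (value of joint wingnut above 6.7 rad and contact force between strap and trim above 1 N), for 0.2 s.
At the end, for the whole second after the job is handed in: The strip lies flat in its channel with its end within 3 mm of the end stop, the wing nut stands within 0.3 rad of its tight stop, and the strap presses on the strip with more than 1 N; all at rest (all of step 2 and y of trim in the frame of jig above -0.03 m and horizontal distance between stop_face and trim below 0.084 m and angle between trim's own z axis and vertical below 0.06 rad and linear speed of trim below 0.01 m/s); the robot touches nothing.
It fails at once if the strip was lifted more than 12 mm off the board or tipped up (z of trim in the frame of jig above 0.027 m or angle between trim's own z axis and vertical above 0.3 rad).
It fails at once if the wing nut was pinched: fingers pressed on front and rear faces of the wings at once (contact force between the fingers and wing_rear_faces above 1.5 N and contact force between the fingers and wing_lead_faces above 1.5 N).
It fails at once if the spare knob, tape roll or spare hinge was moved more than 20 mm (distance of any of knob_part, tape_roll, hinge from where it was at the start of the episode above 0.02 m).
It also fails if it takes over 51 s, if anything falls off the work surface, if the arm or the gripper's body presses on something with over 40 N, if the wrist force passes 120 N, or if a joint passes its speed limit or range.

## Robot

A 6-joint arm with a two-finger parallel gripper is mounted at the origin on a cart in front of the work surface, level with it; the furniture and walls round the work are solid. World frame = base frame: x ahead of the robot, y to its left, z up, the work surface at z = 0. Lengths are in m, angles in degrees, forces in N, time in s.
With the tool pointing down it reaches from about 0.325 to 0.775 m from the base axis. Payload 5.5 kg.
Tool frame: the origin (TCP) lies at the centre of the arm's flange, where the gripper is bolted on; the fingertips stand 182 mm ahead of it and the grasp point (between the pads) lies 163 mm ahead of it; z points along the fingers, y is the line along which they close (so a half turn about z gives the same grasp; the last joint's range is limited). The gripper opens to 88 mm and grips with 3 to 60 N. Pads are 20 mm wide; open, the fingers measure 115 mm over their backs; the gripper's body (75 mm by 178 mm) begins 61 mm behind the grasp point.
Start: joints at [-3.249, 5.22, 70.514, -0, 104.267, -3.249], TCP at [0.6, -0, 0.405] pointing down, gripper open.
Joint ranges: [-164.24, 164.24], [-49.07, 125.15], [9.68, 141.18], [-86.29, 266.29], [3.28, 154.24], [-151.56, 151.56]. Speed limits (degrees/s): [147.25, 147.25, 172.46, 180, 180, 180].

## Interface

Orientations are given as [roll, pitch, yaw] about the fixed x, y, z axes, in that order (R = Rz(yaw) Ry(pitch) Rx(roll)).
In Python, from station import r gives the robot as it stands. The module is installed in compiled form; this text tells all that it offers. Calls block until the motion is done:
- r.reach(position, orientation): joint-space move of the TCP to a pose.
- r.servo_line(position, rotation=None, speed=0.15): straight line of the TCP; rotation=None keeps the orientation; speed is the mean speed in m/s.
- r.move_joints(angles): joint-space move.
- r.let_go() and r.grab(squeeze=None): open the fingers fully, or close them until they stop; squeeze is the grip in N (None keeps the last).
- r.wait(seconds).
- r.inverse_kinematics(position, orientation): joint angles nearest the present ones, or None.
- r.sense(): the state.
- r.snapshot(name): name is "scene" or "side" or "wrist"; returns a dict with "frame" (400x640x3 uint8, red, green, blue), "fx", "fy", "cx", "cy" (pixels), "R" (3x3) and "t" (3): a world point X has camera coordinates R X + t. Camera axes: x right, y down, z forward; pixel columns grow to the right and rows downward; lengths in m; the calibration is good to about 2 mm. A picture is of the moment at which its call begins. There is no depth.
A pose or a line that the arm cannot do raises r.IKError and nothing moves.
- r.hand_in(): hands the job in; it is judged then, once.
The state is a dict: "clock": time; "joints": joint angles; "joint_vel": joint speeds; "joint_torque": joint torques, N m; "tcp_pos": TCP position; "orientation": TCP orientation; "contact_force": force on the tool from outside, world axes, zero at the start; "torque": the same for the moment, N m; "opening": finger opening in m; "gripper_force": force on a finger pad.
Only numpy, scipy, OpenCV 4.12 (cv2) and the standard library are available. Lean on these libraries where they do the work, as an engineer would, in place of code of your own. Each camera call takes 0.05 s, during which the arm holds its last target. There are 200 camera calls.

## Working session

There is one attempt and no reset: what is moved stays moved. The work goes in short steps, each a Python script; the robot and the scene stay as the last script left them, time stands still between calls to the robot, and variables do not carry over. Pictures are saved under pics/ and viewed, at most 10 in all, crops included, and the job is handed in when it is done.

```bash
mkdir -p pics; python3 - <<'E'
from station import r
import cv2,numpy as np,json
for n in("scene","side"):
    s=r.snapshot(n); cv2.imwrite(f"pics/{n}0.png",cv2.cvtColor(s["frame"],cv2.COLOR_RGB2BGR))
    print(n,s["fx"],s["fy"],s["cx"],s["cy"],np.round(s["R"],4).tolist(),np.round(s["t"],4).tolist())
    R=np.array(s["R"]);print(-R.T@np.array(s["t"]))
print(r.sense())
E
```

```text
scene 424.5294532255756 424.5294532255756 331.34727484329704 193.25054321760842 [[-0.8655, -0.5008, -0.0116], [-0.3586, 0.6355, -0.6838], [0.3498, -0.5876, -0.7296]] [0.5256, 0.1734, 0.805]
[0.23544917 0.62609002 0.71198018]
side 516.1516545929842 516.1516545929842 318.5973059120017 203.66929240723823 [[0.8074, -0.5898, 0.0149], [-0.3265, -0.4676, -0.8214], [0.4915, 0.6583, -0.5701]] [-0.3858, 0.2929, 0.9134]
[-0.04176991 -0.69194744  0.76705951]
{'clock': 0.1, 'joints': array([-3.24995573e+00,  5.26100443e+00,  7.05740258e+01, -2.27436555e-04,
        1.04263669e+02, -3.24903296e+00]), 'joint_vel': array([ 0.03437311, -0.1266477 , -0.1120702 ,  0.08991391, -0.06042522,
        0.00781172]), 'joint_torque': array([ 2.46603209e-03, -4.47854412e+01, -4.07573140e+01,  6.99365954e-02,
        2.83264846e-02, -6.35370566e-05]), 'tcp_pos': array([ 6.00072187e-01, -1.99780299e-05,  4.03605959e-01]), 'orientation': array([-1.79901447e+02, -5.37369912e-03,  8.99990168e+01]), 'contact_force': array([-0.62608904, -0.80256371,  0.2277073 ]), 'torque': array([0.01452417, 0.0002261 , 0.02423401]), 'gripper_force': 0.0, 'opening': 0.08788544097567724}
```

View pics/scene0.png

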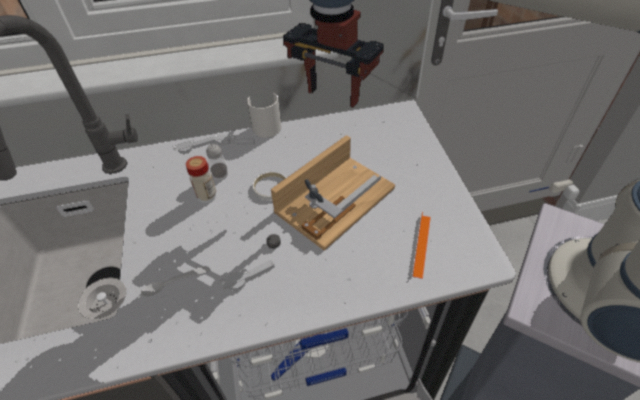

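View pics/side0.png

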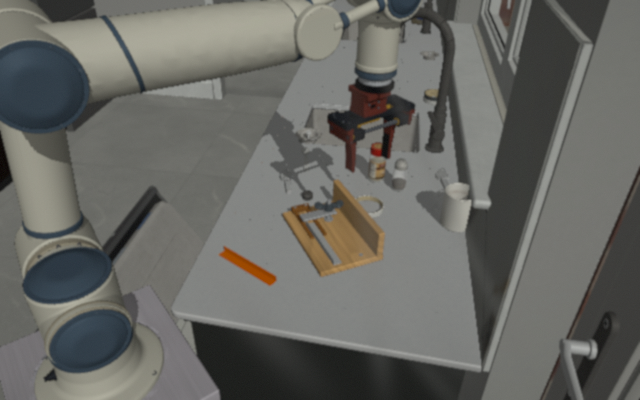

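Scene view: the jig is at about (335,190), with the fence along its far edge, the grey strip at (362,190) and the wing nut at (312,187). The orange look-alike lies at (421,245) and the knob at (273,241). Side view: the jig front corners are at (283,211) and (325,272), the far right corner at (382,260). The only grey L-strip is the one in the jig, and I'll confirm it in a wrist crop.

```bash
cat > h.py <<'E'
from station import r
import cv2,numpy as np
def ray(s,px,z):
    R=np.array(s["R"]);t=np.array(s["t"]);c=-R.T@t
    d=R.T@np.array([(px[0]-s["cx"])/s["fx"],(px[1]-s["cy"])/s["fy"],1]);return c+d*(z-c[2])/d[2]
def proj(s,X):
    p=np.array(s["R"])@np.asarray(X)+np.array(s["t"]);return np.array([s["cx"]+s["fx"]*p[0]/p[2],s["cy"]+s["fy"]*p[1]/p[2]])
def save(s,n): cv2.imwrite(f"pics/{n}.png",cv2.cvtColor(s["frame"],cv2.COLOR_RGB2BGR))
E
python3 - <<'E'
from h import *
s=r.snapshot("scene")
for p in[(322,240),(394,185)]:print("scene",ray(s,p,.015))
s=r.snapshot("side")
for p in[(283,211),(325,272),(382,260)]:print("side",ray(s,p,.015))
s=r.snapshot("wrist");save(s,"w0")
R=np.array(s["R"]);print(-R.T@s["t"],R.round(3).tolist(),s["fx"])
E
```

```text
scene [0.52077943 0.18726874 0.015     ]
scene [ 0.45780908 -0.02803462  0.015     ]
side [0.51457419 0.20148772 0.015     ]
side [ 0.46604018 -0.03913629  0.015     ]
side [ 0.5926441  -0.08057969  0.015     ]
[0.60007768 0.08188171 0.38376159] [[1.0, 0.0, -0.002], [0.001, -0.953, 0.302], [-0.002, -0.302, -0.953]] 317.37065860421404
```

View pics/w0.png

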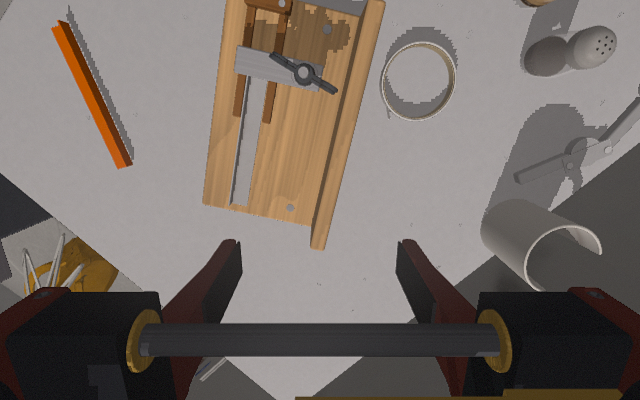

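Wrist view: the jig board front edge runs (203,205)→(231,0) and the fence top near edge (312,247)→(368,0). The nut hub is at (304,73), the wing ends at (272,55) and (336,92). The grey strip in the channel has its tail at (239,205). The orange strip at (92,95) is the look-alike and stays alone.

```bash
python3 - <<'E'
from h import *
s=r.snapshot("wrist")
a,b=ray(s,(203,205),.015),ray(s,(231,0),.015); f1,f2=ray(s,(312,247),.078),ray(s,(368,0),.078)
ang=lambda v:np.degrees(np.arctan2(v[1],v[0]))
print("front corner",a,"edge dir",ang(b-a),"fence dir",ang(f2-f1),"fence pts",f1,f2)
th=np.radians(ang(b-a)-90)
n=ray(s,(304,73),.073); print("nut",n,ray(s,(304,73),.065))
c,S=np.cos(th),np.sin(th);Rj=np.array([[c,-S],[S,c]])
print("front corner - jig",a[:2]-Rj@[-.095,-.17])
w1,w2=ray(s,(272,55),.06),ray(s,(336,92),.06);print("wing",np.linalg.norm(w1-w2),"q~",np.radians((np.degrees(th)-ang(w2-w1))%180))
print("mid",(w1+w2)/2)
for p in((239,205),(232,203),(247,206)):
    print("tail",Rj.T@(ray(s,p,.029 )[:2]-(a[:2]-Rj@[-.095,-.17])),Rj.T@(ray(s,p,.018 )[:2]-(a[:2]-Rj@[-.095,-.17])))
big=cv2.resize(s["frame"][0:230,190:390],None,fx=2.6,fy=2.6,interpolation=cv2.INTER_CUBIC);cv2.imwrite("pics/w0c.png",big[:,:,::-1])
E
```

```text
front corner [ 0.45824054 -0.03728023  0.015     ] edge dir 76.52714893853407 fence dir 78.00273827767835 fence pts [ 0.59265945 -0.06348237  0.078     ] [0.64105613 0.16425961 0.078     ]
nut [0.5862751  0.10770215 0.073     ] [0.58591997 0.10836649 0.065     ]
front corner - jig [0.59023356 0.10590791]
wing 0.06848627704605785 q~ 0.26032177800127904
mid [0.58617998 0.10807805 0.06      ]
tail [-0.04964872 -0.15444264] [-0.05165763 -0.15857614]
tail [-0.05803087 -0.15392349] [-0.06029957 -0.1580409 ]
tail [-0.04029509 -0.15346379] [-0.04201411 -0.15756695]
```

View pics/w0c.png

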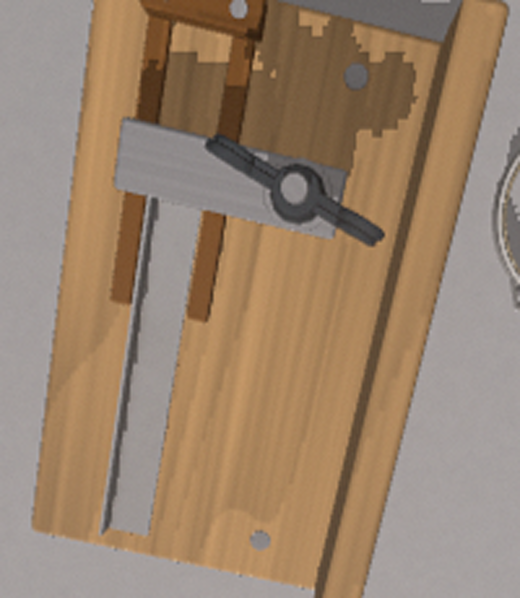

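The crop confirms the grey strip lying in the channel under the strap, with its tail near the board end. The numbers agree: wing span 68 mm (72 nominal), fence 42–43 mm from the nut, strip about 49 mm short, q ≈ 0.26. The jig is at about (0.587, 0.108), yaw −12.5°. Now the push.

```bash
cat >> h.py <<'E'
J0=np.array([.587,.108]);YAW=-12.5
def W(x,y,tip):
    c,s=np.cos(np.radians(YAW)),np.sin(np.radians(YAW))
    return [J0[0]+c*x-s*y,J0[1]+s*x+c*y,tip+.182]
ORI=[180,0,90+YAW]
def fj():
    f=r.sense()["contact_force"];c,s=np.cos(np.radians(YAW)),np.sin(np.radians(YAW))
    return np.round([c*f[0]+s*f[1],-s*f[0]+c*f[1],f[2]],1)
E
python3 - <<'E'
from h import *
r.grab(10); print(r.sense()["opening"])
r.reach(W(-.05,-.188,.11),ORI); r.servo_line(W(-.05,-.188,.022),speed=.15)
print(fj(),r.sense()["clock"])
r.servo_line(W(-.05,-.128,.022),speed=.06); print(fj(),r.sense()["clock"])
y=-.128
while y<-.108:
    y+=.002; r.servo_line(W(-.05,y,.022),speed=.03); f=fj(); print(round(y,3),f)
    if f[1]<-8: break
print(r.sense()["clock"],r.sense()["tcp_pos"],W(-.05,y,.022))
E
```

```text
0.0008191586451446594
[ 0.9  1.  -0.1] 3.075
[ 0.7 -0.4  0.1] 4.225
-0.126 [0.  1.  1.2]
-0.124 [ 0.2 -0.6  0.2]
-0.122 [ 0.1 -0.2 -0.3]
-0.12 [ 0.2 -0.7  0.1]
-0.118 [ 0.2  0.6 -0.3]
-0.116 [-0.  -0.8  0.8]
-0.114 [-0.1 -8.6  1.4]
5.975 [0.513304   0.00623395 0.20403419] [np.float64(0.5135110836550595), np.float64(0.0075242358852327385), 0.204]
```

Force rose at the expected place, so the strip is home. Backing off, lifting, and taking one close look.

```bash
python3 - <<'E'
from h import *
r.servo_line(W(-.05,-.135,.022),speed=.1); r.servo_line(W(-.05,-.135,.10),speed=.3)
r.servo_line(W(-.025,-.085,.19),speed=.3); r.wait(.2)
s=r.snapshot("wrist"); save(s,"w1"); np.savez("w1.npz",**{k:s[k] for k in s})
print(proj(s,np.array(W(0,0,.073))-[0,0,.182]),r.sense()["clock"])
E
```

```text
[350.38812655  97.92063751] 7.4917
```

View pics/w1.png

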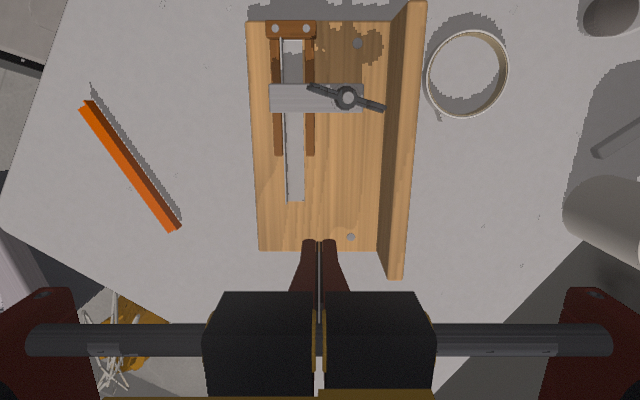

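The strip's end meets the stop at (292,38) and its tail is at (295,201). The stud is at (346,98), the wing tips at (307,87) and (384,108), and the fence near face around x≈388. Hub is about 5 px left of my estimate, so I'll correct for that.

```bash
python3 - <<'E'
from h import *
s=dict(np.load("w1.npz"))
n=ray(s,(345.5,97.5),.073);w1,w2=ray(s,(307,87),.06),ray(s,(384,108.5),.06)
print(n,(w1+w2)/2,np.linalg.norm(w2-w1))
ang=lambda v:np.degrees(np.arctan2(v[1],v[0]))
a,b=ray(s,(259.5,250),.015),ray(s,(247,22),.015);print("front edge",ang(b-a)-90,a,b,np.linalg.norm(b-a))
g,h_=ray(s,(274,155),.021),ray(s,(315,155),.021);print("guide ends",ang(h_-g),np.linalg.norm(h_-g))
t=ray(s,(295.5,201),.029);print("tail",t)
for yaw in(-12,-12.5,-13):
    c,S=np.cos(np.radians(yaw)),np.sin(np.radians(yaw));M=np.array([[c,S],[-S,c]])
    print(yaw,"jig from corners",a[:2]-M.T@[-.095,-.17],b[:2]-M.T@[-.095,.07],"from tail",t[:2]-M.T@[-.05,-.107],"q",np.radians(yaw-ang(w2-w1)))
E
```

```text
[0.58312348 0.10919771 0.073     ] [0.58437224 0.10881314 0.06      ] 0.06929630947048873
front edge -12.886298188047576 [ 0.45805453 -0.03420302  0.015     ] [0.51045495 0.1948409  0.015     ] 0.23496153505924358
guide ends -12.467193128318097 0.04247248861179156
tail [0.51507904 0.01862655 0.029     ]
-12 jig from corners [0.58632354 0.11233046] [0.58882515 0.10661896] from tail [0.58623297 0.11289276] q 0.26633366692836824
-12.5 jig from corners [0.58759738 0.11120553] [0.58805229 0.10593842] from tail [0.58705288 0.11226824] q 0.2576070206683966
-13 jig from corners [0.58886136 0.11006954] [0.58727353 0.10526465] from tail [0.58786731 0.11163659] q 0.24888037440842495
```

```bash
cat >> h.py <<'E'
J0=np.array([.586,.1095]);YAW=-12.6;ORI=[180,0,90+YAW]
def C(phi,gap=0,rho=.024):          # finger centre behind a wing at phi (deg, jig frame)
    p=np.radians(phi);u=np.array([np.cos(p),np.sin(p)]);n=np.array([-u[1],u[0]])
    return rho*u+(.0035+gap+.0135*abs(n[0])+.010*abs(n[1]))*n
def stroke(p0,p1,q0,speed=.07,fmax=25,step=12):
    tip=lambda p:.048-.00093*(q0+np.radians(p0-p))
    s=C(p0,.012); r.servo_line(W(*s,.09),ORI,speed=.25); r.servo_line(W(*s,tip(p0)),speed=.2)
    print("down",fj()); F=[]
    for p in np.linspace(p0,p1,int(np.ceil(abs(p0-p1)/step))+1):
        r.servo_line(W(*C(p),tip(p)),speed=speed); f=fj(); F.append((round(p),*f))
        if np.hypot(f[0],f[1])>fmax: print("stop");break
    print(F); r.servo_line(W(*C(p,.008),tip(p)),speed=.1); r.servo_line(W(*C(p,.008),.09),speed=.25)
    print(fj(),r.sense()["clock"])
E
python3 - <<'E'
from h import *
stroke(178,15,.26)
r.servo_line(W(-.025,-.085,.19),speed=.3); r.wait(.1)
s=r.snapshot("wrist"); save(s,"w2")
cv2.imwrite("pics/w2c.png",cv2.resize(s["frame"][0:260,230:440],None,fx=2.2,fy=2.2)[:,:,::-1]);print(r.sense()["clock"])
E
```

```text
down [ 1.  -0.5  0.7]
[(178, np.float64(-0.1), np.float64(-0.4), np.float64(-0.1)), (166, np.float64(-0.4), np.float64(0.4), np.float64(-0.7)), (155, np.float64(-0.4), np.float64(-1.5), np.float64(-0.5)), (143, np.float64(0.2), np.float64(-1.4), np.float64(-1.0)), (131, np.float64(-0.5), np.float64(-1.0), np.float64(-0.4)), (120, np.float64(-0.4), np.float64(-0.7), np.float64(0.2)), (108, np.float64(-1.0), np.float64(1.1), np.float64(-0.6)), (96, np.float64(-0.7), np.float64(-0.5), np.float64(0.0)), (85, np.float64(0.6), np.float64(0.8), np.float64(-1.6)), (73, np.float64(-0.7), np.float64(0.3), np.float64(0.7)), (62, np.float64(-1.7), np.float64(-0.5), np.float64(-0.7)), (50, np.float64(-0.9), np.float64(0.2), np.float64(-0.4)), (38, np.float64(0.2), np.float64(1.0), np.float64(-0.3)), (27, np.float64(-0.3), np.float64(-0.3), np.float64(-0.5)), (15, np.float64(-0.9), np.float64(0.3), np.float64(0.2))]
[ 0.3 -0.2 -0.6] 12.8917
13.7167
```

View pics/w2c.png

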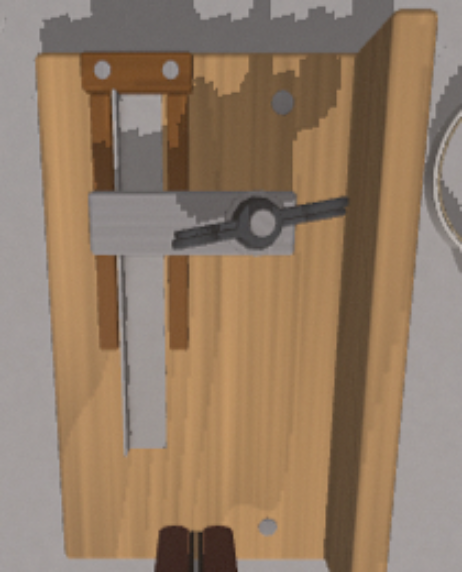

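The wing now stands at about +12° (crop tips (347,205) and (173,240)), so q ≈ 2.9, as planned, and the strip is still home. Next come strokes 2 and 3, the latter with a force stop.

```bash
python3 - <<'E' | sed 's/np.float64//g'
from h import *
stroke(205,15,2.70)
stroke(205,130,5.85,speed=.05,fmax=18,step=5)
r.servo_line(W(-.025,-.085,.19),speed=.3); r.wait(.1)
s=r.snapshot("wrist")
cv2.imwrite("pics/w3c.png",cv2.resize(s["frame"][0:260,230:440],None,fx=2.2,fy=2.2)[:,:,::-1]);print(r.sense()["clock"])
E
```

```text
down [ 0.9 -0.4  0.3]
[(205, (0.2), (0.2), (-1.1)), (193, (0.8), (-0.1), (-0.0)), (181, (-0.1), (-0.0), (0.2)), (169, (-0.2), (-1.0), (-0.1)), (158, (-0.7), (-2.4), (-0.2)), (146, (-0.9), (-1.1), (-0.4)), (134, (-0.2), (-0.7), (-0.7)), (122, (-1.1), (0.2), (-0.4)), (110, (-0.4), (0.5), (0.2)), (98, (-0.1), (-0.1), (0.1)), (86, (-0.3), (-0.3), (-0.1)), (74, (-0.4), (-0.4), (0.4)), (62, (-1.3), (-0.4), (-0.4)), (51, (-0.4), (1.0), (-0.1)), (39, (-0.8), (1.0), (-0.1)), (27, (-0.2), (0.7), (0.2)), (15, (0.4), (-0.1), (0.1))]
[ 0.1  0.5 -0.3] 19.6583
down [-0.4  0.6 -0.1]
[(205, (-0.1), (-0.3), (0.3)), (200, (-0.5), (0.5), (-0.0)), (195, (0.3), (-0.5), (-1.6)), (190, (-0.1), (0.2), (-0.3)), (185, (-0.2), (-0.7), (0.1)), (180, (2.0), (-1.2), (0.9)), (175, (1.3), (-2.3), (-0.3)), (170, (1.4), (-2.9), (0.6)), (165, (1.5), (-2.3), (-0.3)), (160, (0.5), (-2.3), (-0.9)), (155, (0.8), (-2.2), (0.6)), (150, (-0.0), (-1.9), (0.9)), (145, (0.4), (-1.3), (-0.4)), (140, (-0.8), (-2.0), (-0.2)), (135, (0.3), (-2.6), (0.5)), (130, (-1.0), (-8.5), (2.0))]
[-0.6  0.5 -0.9] 25.2167
25.9583
```

View pics/w3c.png

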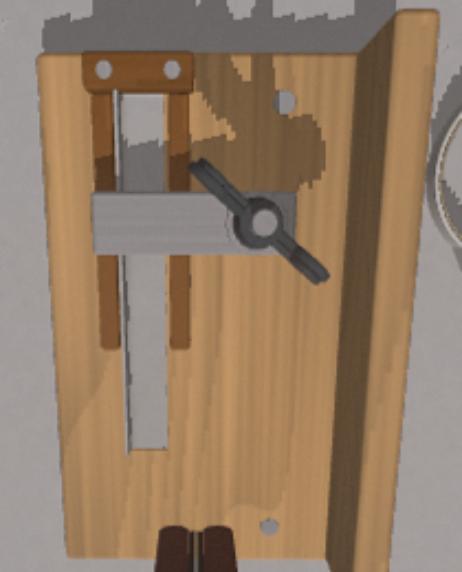

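The wings stand at about 139–140° (crop tips (192,163) and (326,279)), which means q ≈ 7.0, and the force rise to 8.5 N agrees with the hard stop. The strip tail is still at (147,450), so it hasn't moved from home. The arm is clear of everything.

```bash
python3 -c "
from station import r
print(r.hand_in())"
```

```text
the job is handed in; nothing more can be done
None
```

The job is handed in at about 26 s of the 51 s allowed: the strip is home against the end stop and the wing nut is at its tight stop (about 7.0 rad); the strap's grip follows from that angle, and `hand_in()` returned no verdict.

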